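Switch on the contact tester and hold its cam at full lift

TASK

Get the terminal block measured in the contact tester: first flip the toggle on the small grey isolator box over from off (leaning towards the robot) to on (leaning away), and only then take the tester's crank lever by its round grip and turn it up until the cam has lifted the plate with the terminal block to its highest point, lever straight up. The lever springs back if let go, so finish while still holding its grip there; leave everything else on the worktop where it is.

Things in the scene. Friction and masses are not known exactly. Their poses are not given: they have to be found in the camera images.
- isolator: Isolator: small grey box, 80x64x51 mm on a 90x74x6 mm black foot, fixed, with a black toggle on top; apart from the toggle nothing on it is higher than 61 mm. Origin: centre of its underside. x axis: the way the toggle goes from off to on (roughly away from the robot; the box may be yawed a little), z up.
- isolator_toggle (a joint): Angle of the isolator's toggle, rad: 0 upright; about -0.6 = off, leaning to the box's -x side (towards the robot); about +0.6 = on, leaning to +x. It hinges about the box's y axis, 52 mm above the worktop. From anywhere past upright it falls by itself to that side, against a firm stop at 0.6; getting it over takes about 2 N at the tip.
- toggle_tip (a point): Free end of the isolator's toggle, on its centre line, 60 mm from its hinge (112 mm above the worktop when upright, about 101 mm when off). The toggle's head, the last 24 mm, is 16 mm wide along the hinge and 11 mm thick.
- test_jig: Contact tester, fixed: steel base 140 mm wide, a cam between cheeks, a lift plate with a white terminal block, over it a bridge with four probes (144 mm high). Origin: on the worktop below the cam shaft. x: along the shaft, away from the robot (may be yawed a little), y left, z up. The lever turns about x at z = 50 mm, in front; over z = 63 mm all else lies behind x = -11 mm.
- cam_lever (a joint): Angle of the crank lever, rad: -1.25 = at rest, leaning far over to the left (the tester's +y); 0 = straight up, cam's nose up and lift plate at its highest; positive = over to the right, where the plate sinks again. A spring presses the plate down, so the lever falls to one side when let go; turning it takes up to about 4 N at the grip.
- cam_grip: The lever's grip: black round bar, 14 mm thick, 60 mm long, sticking out from the lever's end towards the robot, along the tester's x axis; spins freely. Origin: its middle, 75 mm from the shaft; in the tester's frame x = -57, y = -75*sin(lever angle), z = 50 + 75*cos(lever angle) mm. The lever's plate lies at x = -18 to -26 mm; the bar is free from -27 to -87 mm.
- lift_plate (a joint): Height of the plate with the terminal block, m: 0 = its highest point (lever straight up), about -0.0125 = down (lever at rest).
- timer: Bystander: white square kitchen-type timer, 62x62x19 mm. Origin: centre of its underside. To be left where it is.
- fuse_tin: Bystander: small white tin with a green lid, 40x56x22 mm. Origin: centre of its underside. To be left where it is.
- weight_50g: Bystander: small metal calibration weight with a knob, 21 mm across, 22 mm high. Origin: centre of its underside. To be left where it is.
- hex_keys: Bystander: red holder with hex keys, 22x86x23 mm. Origin: centre of its underside. To be left where it is.
- usb_stick: Bystander: black USB stick, 18x53x9 mm. Origin: centre of its underside. To be left where it is.
- tape_black: Bystander: roll of black tape lying flat, 62 mm across, 19 mm high. Origin: centre of its underside. To be left where it is.

How it is judged (in metres and radians):
On the way, in this order (a step that is already met when the one before it is completed fails the run):
1. the isolator's toggle is over in its on position (value of joint isolator_toggle above 0.45 rad), for 0.2 s.
2. the lever stands straight up, held by its grip (value of joint cam_lever between -0.17 and 0.17 rad and contact force between the fingers and cam_grip above 0.3 N), for 0.5 s.
At the end, for the whole second after the job is handed in: The isolator's toggle is on (over 0.45 rad past upright), the crank lever stands still within 0.17 rad (10 degrees) of straight up with the lift plate within 0.8 mm of its highest point, and the gripper's fingers still hold the lever's grip (contact over 0.3 N) (all of step 2 and value of joint lift_plate above -0.0008 m and value of joint isolator_toggle above 0.45 rad and velocity of joint cam_lever between -0.1 and 0.1 rad/s); the arm keeps its last pose, push and grip.
It fails at once if the lever is raised before the isolator is on (value of joint cam_lever above -0.7 rad and value of joint isolator_toggle below 0 rad).
It fails at once if a bystander is moved by more than 3 cm (distance of any of timer, fuse_tin, weight_50g, hex_keys, usb_stick, tape_black from where it was at the start of the episode above 0.03 m).
It also fails if it takes over 45 s, if anything falls off the work surface, if the arm or the gripper's body presses on something with over 40 N, if the wrist force passes 120 N, or if a joint passes its speed limit or range.

ROBOT

A 6-joint arm with a two-finger parallel gripper is mounted at the origin on a cart in front of the work surface, level with it; the furniture and walls round the work are solid. World frame = base frame: x ahead of the robot, y to its left, z up, the work surface at z = 0. Lengths are in m, angles in degrees, forces in N, time in s.
With the tool pointing down it reaches from about 0.3 to 0.75 m from the base axis. Payload 8.5 kg.
Tool frame: the origin (TCP) lies between the finger pads; the fingertips stand 14 mm ahead of it and the grasp point (between the pads) lies 5 mm behind it; x points along the fingers, z is the direction in which the jaws open and shut, and the axes are right-handed (so a half turn about x gives the same grasp; the last joint's range is limited). The gripper opens to 85 mm and grips with 20 to 120 N. Pads are 22 mm wide; open, the fingers measure 114 mm over their backs; the gripper's body (76 mm by 85 mm) begins 54 mm behind the grasp point. The pads swing forward as they close: fully open they stand 13 mm farther back than shut.
Start: joints at [-84.471, 21.807, 74.336, -0, 83.858, -12.336], TCP at [0.169, -0.523, 0.245] pointing down, gripper open.
Joint ranges: [-178.18, 178.18], [-50.72, 133.34], [12.68, 142.11], [-81.47, 261.47], [9.98, 163.14], [-165.26, 165.26]. Speed limits (degrees/s): [136.94, 136.94, 180, 180, 180, 180].

INTERFACE

Orientations are given as a 3x3 rotation matrix whose columns are the frame's x, y, z axes.
In Python, from rig import env gives the robot as it stands.
- The arm moves only by the shell command python3 -m jog 'ROWS' [FORCE]. ROWS is JSON, a list of rows, each a list of 5 numbers: the opening, from -1 (shut) to 1 (fully open), so that 0 is half open, then the shift along the tool's x, y, z in m, then the turn about the tool's x in rad. In form: [[claw, dx, dy, dz, yaw], ...]. A call has 1 to 20 rows; each row is the pose to reach, as a shift and turn from the pose commanded when the call began, along the tool's axes at that moment; what a row does not reach only later rows make up. A row lasts 1/10 s, in which the tool goes at most 50 mm and 8.59 degrees, less where a joint would pass 70% of its speed; a pose out of reach is approached as far as the arm can. A call with a gripper value outside its range is refused whole. The fingers move at their own pace and stop on an object; FORCE is the grip in N (left out, the last holds). Time passes only in rows, so rows that repeat a pose let the fingers close. It gives the time, the measured TCP pose, the force and the opening at its end, in the units of the state.
- env.observe(): the state, without advancing time (a new reading comes with each control period).
- env.get_image(name): name is "scene" or "top" or "wrist"; returns the picture (420x560x3 uint8, red, green, blue); there is no depth.
- env.camera_model(name): a dict with "fx", "fy", "cx", "cy" (pixels), "origin" and "orientation" of the camera in the world. Camera axes: x right, y up, looking along -z (the intrinsics and any distortion apply to the point x, -y, -z); pixel columns grow to the right and rows downward; lengths in m; the calibration is good to about 2 mm. A picture is of the moment at which its call begins: read the wrist's pose just before it. camera_model takes no time and is no camera call; for the wrist camera it gives the pose at the moment of the call.
- env.close_job(): hands the job in, once; it reports no verdict.
The state is a dict: "time_s": time; "q": joint angles; "qvel": joint speeds; "joint_efforts": joint torques, N m; "position": TCP position; "tool_rot": TCP orientation; "ft_force": force on the tool from outside, world axes, zero at the start; "wrist_torque": the same for the moment, N m; "grip_width": finger opening in m.
Only numpy, scipy, OpenCV 4.12 (cv2) and the standard library are available. Lean on these libraries where they do the work, as an engineer would, in place of code of your own. Each camera call takes 0.05 s, during which the arm holds its last target.

## Working session

There is one attempt and no reset: what is moved stays moved. The work goes in short steps, Python scripts to look and compute and a shell command to move; the robot and the scene stay as the last step left them, time stands still between calls to the robot, and variables do not carry over. Pictures are saved under pics/ and viewed, and the job is handed in when it is done.

```bash
ls; mkdir -p pics
python3 - <<'E'
from rig import env
import cv2,numpy as np
np.set_printoptions(precision=4,suppress=True)
print(env.observe())
for n in ["scene","top","wrist"]:
    m=env.camera_model(n); print(n,m)
    cv2.imwrite(f"pics/{n}0.png",env.get_image(n)[:,:,::-1])
E
```

```text
pics
{'time_s': 0.0, 'q': array([-84.4716,  21.8404,  74.3852,   0.0007,  83.859 , -12.3352]), 'qvel': array([-0.0086, -0.0126,  0.0014,  0.047 ,  0.0536,  0.0049]), 'joint_efforts': array([ -0.0004, -44.8462, -23.1274,  -0.0002,   0.0048,  -0.    ]), 'position': array([ 0.1687, -0.5232,  0.2447]), 'tool_rot': array([[-0.0001,  0.9518,  0.3068],
       [ 0.0015,  0.3068, -0.9518],
       [-1.    ,  0.0003, -0.0014]]), 'ft_force': array([0.6049, 0.4547, 0.3509]), 'wrist_torque': array([ 0.0139, -0.0157, -0.0364]), 'grip_width': 0.08513487336427346}
scene {'fx': 534.2122390390887, 'fy': 534.2122390390887, 'cx': 278.2299309296032, 'cy': 204.70170251632425, 'origin': array([-0.2423, -0.7873,  1.0497]), 'orientation': array([[ 0.709 ,  0.4683, -0.5272],
       [-0.705 ,  0.4898, -0.5129],
       [ 0.018 ,  0.7353,  0.6774]])}
top {'fx': 468.21423384937526, 'fy': 468.21423384937526, 'cx': 280.46504963373667, 'cy': 206.87913043977946, 'origin': array([ 0.3893, -0.0929,  1.2041]), 'orientation': array([[ 0.0233,  0.9962, -0.0843],
       [-0.9995,  0.0215, -0.0223],
       [-0.0204,  0.0848,  0.9962]])}
wrist {'fx': 304.12196235863826, 'fy': 304.12196235863826, 'cx': 271.76396296059323, 'cy': 210.05305141920024, 'origin': array([ 0.2441, -0.4984,  0.3734]), 'orientation': array([[ 0.3075,  0.9058,  0.2917],
       [-0.9516,  0.2928,  0.0937],
       [-0.0005, -0.3063,  0.9519]])}
```

View pics/scene0.png

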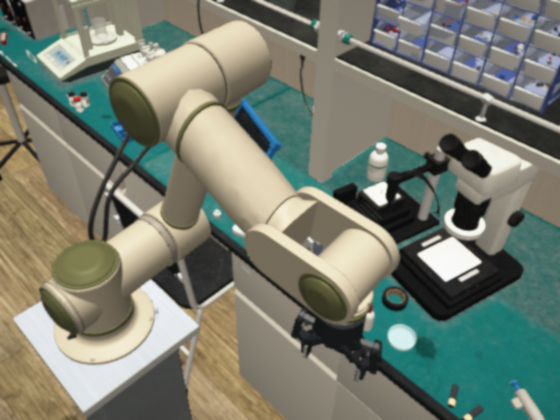

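View pics/top0.png

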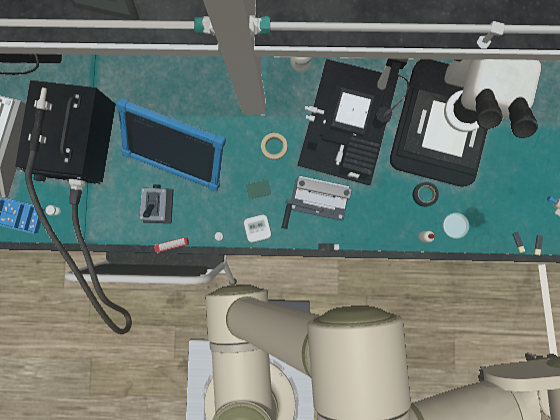

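View pics/wrist0.png

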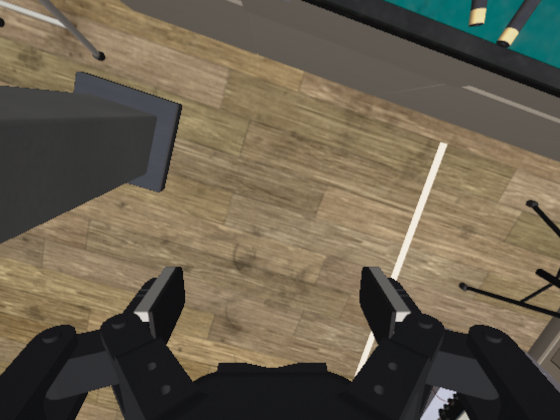

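The top view shows the isolator near (156,204) and the tester near (320,197), with its black grip at (287,215). The timer is at (257,228), the tin at (258,188) and the weight at (219,236). I'll zoom in.

Run:
```python
import cv2
a=cv2.imread("pics/top0.png")
for n,(r0,r1,c0,c1) in {"iso":(170,260,120,220),"jig":(160,250,240,370)}.items():
    b=a[r0:r1,c0:c1]; cv2.imwrite(f"pics/top_{n}.png",cv2.resize(b,None,fx=6,fy=6,interpolation=cv2.INTER_CUBIC))
```

```text
(no output)
```

View pics/top_iso.png

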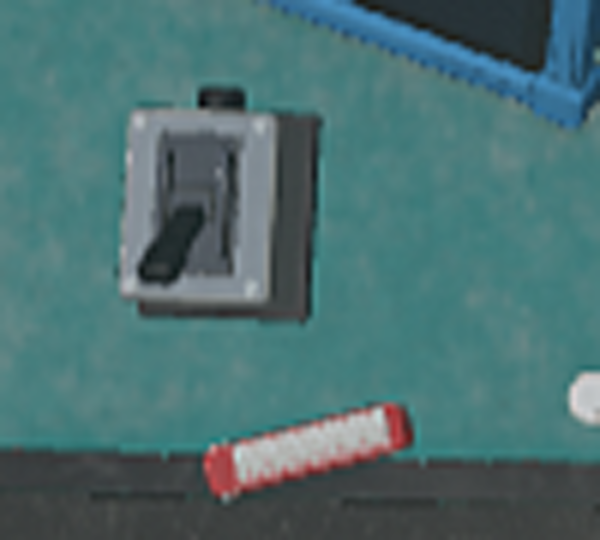

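View pics/top_jig.png

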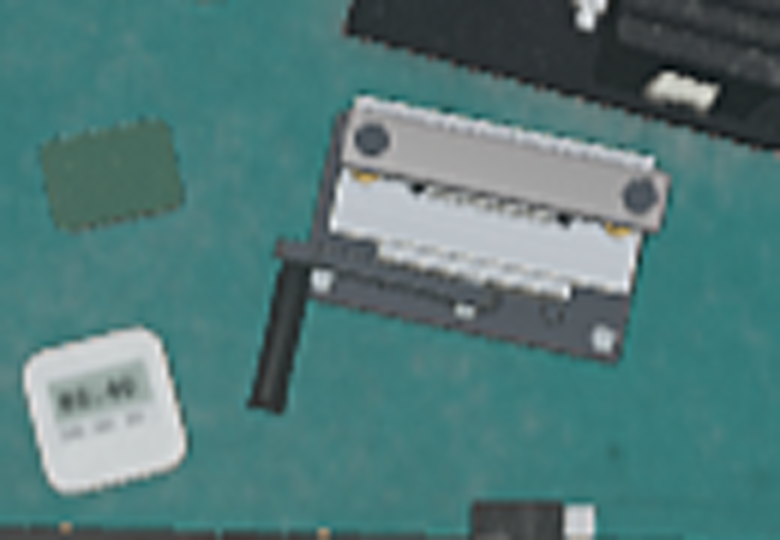

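```bash
cat > h.py <<'E'
import numpy as np
from rig import env
np.set_printoptions(precision=4,suppress=True)
def ray(m,u,v):
    d=np.array([(u-m['cx'])/m['fx'],-(v-m['cy'])/m['fy'],-1.0])
    return m['origin'],m['orientation']@d
def onz(m,u,v,z):
    o,d=ray(m,u,v); return o+d*(z-o[2])/d[2]
def proj(m,p):
    c=m['orientation'].T@(np.array(p)-m['origin']); return np.array([m['cx']+m['fx']*c[0]/-c[2], m['cy']-m['fy']*c[1]/-c[2]])
E
python3 - <<'E'
from h import *
m=env.camera_model("top")
c=[onz(m,120+a/6,170+b/6,.057) for a,b in [(130,112),(278,118),(272,302),(120,297)]]
for p in c: print(p)
c=np.array(c); print('ctr',c.mean(0),'sides',[np.linalg.norm(c[i]-c[i-3]) for i in range(4)])
for i,j in((3,0),(2,1)):
    d=c[j]-c[i]; print('yaw',np.degrees(np.arctan2(d[1],d[0])))
print('tip',onz(m,120+155/6,170+268/6,.1015), 'hinge',onz(m,120+195/6,170+200/6,.075))
g1=onz(m,240+291/6,160+262/6,.0737);g2=onz(m,240+266/6,160+408/6,.0737)
print(g1,g2,np.linalg.norm(g1-g2)); d=g1-g2; yaw=np.arctan2(d[1],d[0]);print(np.degrees(yaw))
# jig base front corners z~0.01? 
for a,b in[(312,296),(618,360)]:
    print('base',onz(m,240+a/6,160+b/6,.0))
# bridge z=.144
B=[onz(m,240+a/6,160+b/6,.144) for a,b in[(355,98),(342,162),(658,232),(668,175)]]
for p in B: print('br',p)
d=B[1]-B[2];print(np.degrees(np.arctan2(d[1],d[0]))-90)
for n,a,b,z in[('timer',105,410,.019),('tin',112,173,.022)]: print(n,onz(m,240+a/6,160+b/6,z))
print('w',onz(m,219,236,.02),'hex',onz(m,171,244,.02))
E
```

```text
[0.5243 0.2784 0.057 ]
[0.5231 0.2167 0.057 ]
[0.4469 0.2159 0.057 ]
[0.4476 0.2788 0.057 ]
ctr [0.4855 0.2474 0.057 ] sides [np.float64(0.06166900095686828), np.float64(0.07613108668314927), np.float64(0.0629529289793477), np.float64(0.07667856892509835)]
yaw -0.30734209389246775
yaw 0.6631086899407556
tip [0.4571 0.251  0.1015] hinge [0.4868 0.2443 0.075 ]
[ 0.4932 -0.0869  0.0737] [ 0.434  -0.0782  0.0737] 0.059831568384023655
-8.421550359940799
base [ 0.4855 -0.0959  0.    ]
base [ 0.4609 -0.2274  0.    ]
br [ 0.5499 -0.1103  0.144 ]
br [ 0.5253 -0.1058  0.144 ]
br [ 0.5011 -0.2258  0.144 ]
br [ 0.5229 -0.2293  0.144 ]
-11.397102584709103
timer [ 0.4338 -0.0095  0.019 ]
tin [ 0.5342 -0.0099  0.022 ]
w [0.4122 0.0875 0.02  ] hex [0.3891 0.2087 0.02  ]
```

Sizes agree with the given ones: the bar measures 59.8 mm and the box about 76x62 mm. The isolator is at (0.4855, 0.247) with yaw near 0. The tester's yaw is about -10.5°, which puts its shaft at about (0.507, -0.163). First I move to a middle point with the tool squared up, closing the fingers on the way.

```bash
python3 -m jog '[[-1,0,0.369,-0.326,0.31],[-1,0,0.369,-0.326,0.31],[-1,0,0.369,-0.326,0.31],[-1,0,0.369,-0.326,0.31],[-1,0,0.369,-0.326,0.31],[-1,0,0.369,-0.326,0.31],[-1,0,0.369,-0.326,0.31],[-1,0,0.369,-0.326,0.31],[-1,0,0.369,-0.326,0.31],[-1,0,0.369,-0.326,0.31],[-1,0,0.369,-0.326,0.31],[-1,0,0.369,-0.326,0.31],[-1,0,0.369,-0.326,0.31],[-1,0,0.369,-0.326,0.31]]'
```

```text
time_s: 1.55
position: [0.4195, -0.1011, 0.2453]
tool_rot: [[-0.0, 1.0, -0.0], [-0.0, -0.0, -1.0], [-1.0, -0.0, 0.0]]
ft_force: [0.6, 0.4, -0.6]
grip_width: -0.0001
```

```bash
python3 -m jog '[[-1,0.045,-0.025,-0.35,0],[-1,0.045,-0.025,-0.35,0],[-1,0.045,-0.025,-0.35,0],[-1,0.045,-0.025,-0.35,0],[-1,0.045,-0.025,-0.35,0],[-1,0.045,-0.025,-0.35,0],[-1,0.045,-0.025,-0.35,0],[-1,0.045,-0.025,-0.35,0],[-1,0.045,-0.025,-0.35,0],[-1,0.045,-0.025,-0.35,0],[-1,0.045,-0.025,-0.35,0]]'
python3 - <<'E'
from h import *
import cv2
print(env.observe()['position'])
m=env.camera_model("wrist");im=env.get_image("wrist")[:,:,::-1].copy()
print(m)
for p in [(.4516,.2474,.1015),(.4855,.2474,.057)]:
    print(proj(m,p))
cv2.imwrite("pics/wrist1.png",im)
cv2.imwrite("pics/top1.png",env.get_image("top")[:,:,::-1])
E
```

```text
time_s: 2.65
position: [0.3949, 0.2485, 0.2006]
tool_rot: [[0.0, 1.0, -0.001], [-0.0, -0.001, -1.0], [-1.0, 0.0, 0.0]]
ft_force: [0.5, 0.1, 0.8]
grip_width: -0.0002
[0.3949 0.2485 0.2006]
{'fx': 304.12196235863826, 'fy': 304.12196235863826, 'cx': 271.76396296059323, 'cy': 210.05305141920024, 'origin': array([0.474 , 0.2493, 0.3292]), 'orientation': array([[-0.0002,  0.952 ,  0.306 ],
       [-1.    , -0.0004,  0.0007],
       [ 0.0008, -0.306 ,  0.952 ]])}
[274.1379 144.3099]
[273.7901  97.9359]
```

View pics/wrist1.png

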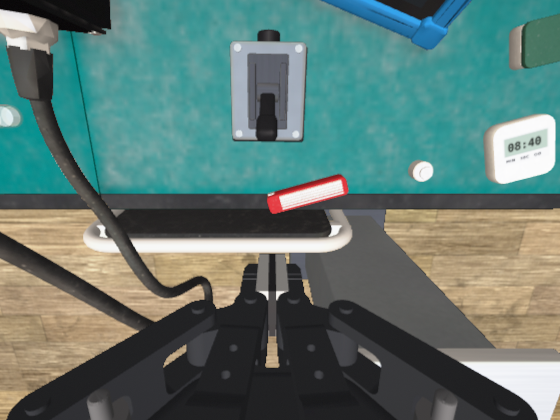

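View pics/top1.png

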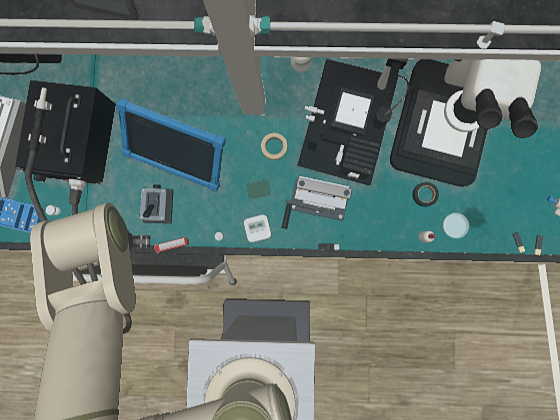

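Run:
```python
from h import *
m=env.camera_model("wrist")
c=np.array([onz(m,a,b,.057) for a,b in[(232,42),(305,42),(303,139),(232,139)]])
print(c,c.mean(0)); print(onz(m,266.5,132,.1015))
```

```text
[[0.5273 0.2812 0.057 ]
 [0.5273 0.2229 0.057 ]
 [0.4517 0.2221 0.057 ]
 [0.4517 0.2842 0.057 ]] [0.4895 0.2526 0.057 ]
[0.4603 0.2533 0.1015]
```

```bash
python3 -m jog '[[-1,0.05,0,-0.003,0],[-1,0.09,0,-0.003,0],[-1,0.105,0,-0.003,0],[-1,0.105,0,-0.003,0],[-1,0.105,0.02,-0.003,0],[-1,0.105,0.035,-0.003,0],[-1,0.105,0.045,-0.003,0],[-1,0.105,0.055,-0.003,0],[-1,0.105,0.065,-0.003,0],[-1,0.105,0.075,-0.003,0],[-1,0.105,0.082,-0.003,0],[-1,0.105,0.089,-0.003,0],[-1,0.105,0.089,-0.003,0]]' 40
python3 - <<'E'
from h import *
import cv2
cv2.imwrite("pics/wrist2.png",env.get_image("wrist")[:,:,::-1])
E
```

```text
time_s: 4.05
position: [0.4842, 0.2531, 0.0952]
tool_rot: [[0.001, 1.0, 0.001], [0.0, 0.001, -1.0], [-1.0, 0.001, -0.0]]
ft_force: [0.7, 0.1, -0.9]
grip_width: 0.0003
```

View pics/wrist2.png

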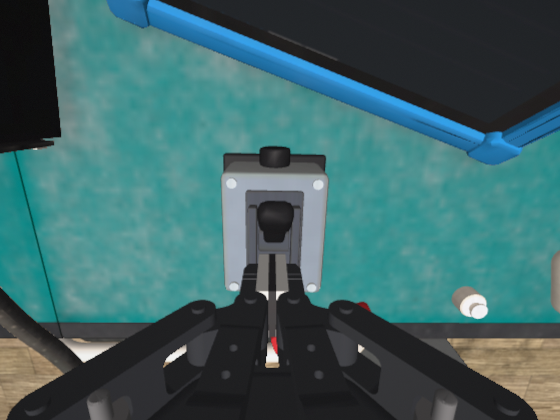

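The toggle now leans away: its head is at (275,215) and its root at (275,240), with no residual force. I back off and lift, then check it again.

```bash
python3 -m jog '[[-1,0,-0.03,0,0],[-1,-0.05,-0.05,0,0],[-1,-0.1,-0.05,0,0],[-1,-0.13,-0.05,0,0],[-1,-0.13,-0.05,0,0]]'
python3 - <<'E'
from h import *
import cv2
m=env.camera_model("wrist")
cv2.imwrite("pics/wrist3.png",env.get_image("wrist")[:,:,::-1])
print(proj(m,(.5215,.252,.1015)))
E
```

```text
time_s: 4.6
position: [0.4343, 0.2537, 0.2299]
tool_rot: [[0.009, 1.0, 0.002], [0.003, 0.002, -1.0], [-1.0, 0.009, -0.003]]
ft_force: [0.9, 0.8, -0.6]
grip_width: -0.0003
[275.4093 103.1419]
```

View pics/wrist3.png

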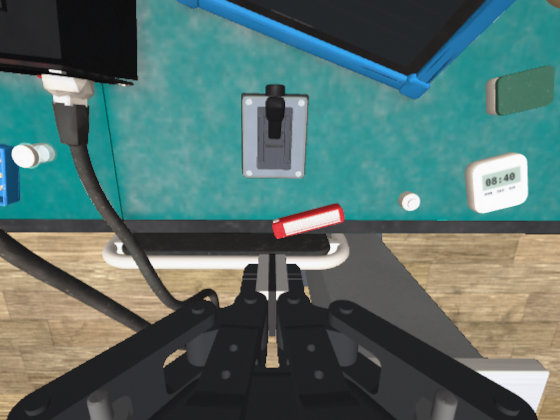

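The toggle head sits at (275,103), which matches the position predicted for "on". Next I go over to the grip.

```bash
python3 -m jog '[[1,0,-0.01,0.334,0.18],[1,0,-0.01,0.334,0.18],[1,0,-0.01,0.334,0.18],[1,0,-0.01,0.334,0.18],[1,0,-0.01,0.334,0.18],[1,0,-0.01,0.334,0.18],[1,0,-0.01,0.334,0.18],[1,0,-0.01,0.334,0.18],[1,0,-0.01,0.334,0.18],[1,0,-0.01,0.334,0.18],[1,0,-0.01,0.334,0.18]]'
python3 - <<'E'
from h import *
import cv2
m=env.camera_model("wrist")
cv2.imwrite("pics/wrist4.png",env.get_image("wrist")[:,:,::-1])
print(proj(m,(.4932,-.0869,.0737)),proj(m,(.434,-.0782,.0737)),m)
E
```

```text
time_s: 5.75
position: [0.4237, -0.0799, 0.225]
tool_rot: [[-0.001, 0.984, -0.175], [0.0, -0.175, -0.984], [-1.0, -0.001, -0.0]]
ft_force: [-0.6, -0.9, 0.4]
grip_width: 0.0855
[266.7466 123.2473] [268.9527 188.9806] {'fx': 304.12196235863826, 'fy': 304.12196235863826, 'cx': 271.76396296059323, 'cy': 210.05305141920024, 'origin': array([ 0.5018, -0.0928,  0.3535]), 'orientation': array([[-0.1748,  0.9371,  0.3023],
       [-0.9846, -0.1665, -0.0533],
       [ 0.0004, -0.3069,  0.9517]])}
```

View pics/wrist4.png

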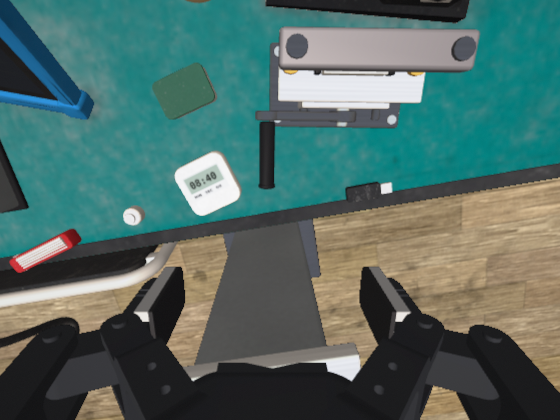

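The bar runs from (267,121) to (267,187), parallel to the tool's y axis. I compute the offsets.

Run:
```python
from h import *
m=env.camera_model("wrist");s=env.observe()
a=onz(m,267,121,.0737);b=onz(m,267,187,.0737)
print(a,b,np.linalg.norm(a-b))
c=(a+b)/2; c=(c+np.array([.4636,-.0826,.0737]))/2; print(c)
R=s['tool_rot'];print(R.T@(c-s['position']))
```

```text
[ 0.4951 -0.0876  0.0737] [ 0.4363 -0.0768  0.0737] 0.05982535446608617
[ 0.4647 -0.0824  0.0737]
[ 0.1514  0.0407 -0.0047]
```

```bash
python3 -m jog '[[1,0.02,0.041,-0.005,0],[1,0.07,0.041,-0.005,0],[1,0.12,0.041,-0.005,0],[1,0.145,0.041,-0.005,0],[1,0.156,0.041,-0.005,0],[1,0.156,0.041,-0.005,0],[1,0.156,0.041,-0.005,0]]' 40
python3 - <<'E'
from h import *
import cv2
cv2.imwrite("pics/wrist5.png",env.get_image("wrist")[:,:,::-1])
E
```

```text
time_s: 6.5
position: [0.4654, -0.0829, 0.0698]
tool_rot: [[0.0, 0.984, -0.176], [-0.0, -0.176, -0.984], [-1.0, 0.0, 0.0]]
ft_force: [-0.2, -0.8, 0.1]
grip_width: 0.0855
```

View pics/wrist5.png

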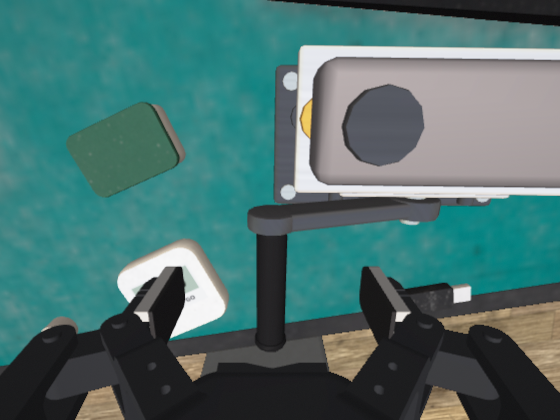

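The bar lies centred between the pads, running from (270,235) to (270,340). I close on it.

```bash
python3 -m jog '[[-1,0,0,0,0],[-1,0,0,0,0],[-1,0,0,0,0],[-1,0,0,0,0],[-1,0,0,0,0],[-1,0,0,0,0],[-1,0,0,0,0],[-1,0,0,0,0],[-1,0,0,0,0],[-1,0,0,0,0]]' 50
python3 - <<'E'
from h import *
import cv2
cv2.imwrite("pics/wrist6.png",env.get_image("wrist")[:,:,::-1])
# arc in tool axes: z_tool=-y' ; rows
for t in np.linspace(-1.25,0,17):
    print("%.3f dx=%.4f dz=%.4f"%(t, -(75*(np.cos(t)-np.cos(1.25))), 75*(np.sin(t)+np.sin(1.25))))
E
```

```text
time_s: 7.55
position: [0.4652, -0.0825, 0.0694]
tool_rot: [[0.0, 0.984, -0.178], [0.002, -0.178, -0.984], [-1.0, 0.0, -0.002]]
ft_force: [1.5, 6.6, 1.0]
grip_width: 0.0124
-1.250 dx=-0.0000 dz=0.0000
-1.172 dx=-5.4827 dz=2.0628
-1.094 dx=-10.7876 dz=4.5472
-1.016 dx=-15.8825 dz=7.4381
-0.938 dx=-20.7362 dz=10.7178
-0.859 dx=-25.3191 dz=14.3662
-0.781 dx=-29.6034 dz=18.3613
-0.703 dx=-33.5627 dz=22.6785
-0.625 dx=-37.1731 dz=27.2916
-0.547 dx=-40.4124 dz=32.1723
-0.469 dx=-43.2609 dz=37.2910
-0.391 dx=-45.7012 dz=42.6164
-0.312 dx=-47.7184 dz=48.1160
-0.234 dx=-49.3003 dz=53.7562
-0.156 dx=-50.4372 dz=59.5027
-0.078 dx=-51.1221 dz=65.3204
0.000 dx=-51.3508 dz=71.1738
```

View pics/wrist6.png

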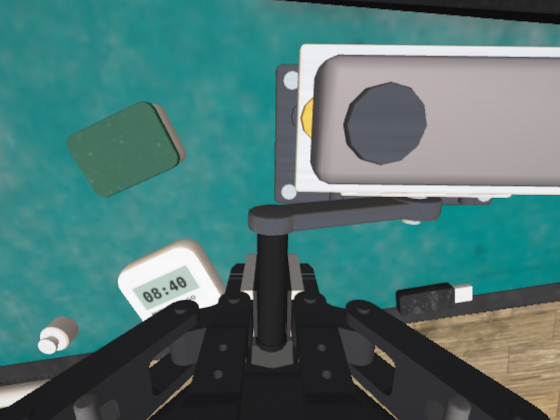

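Held at 12.4 mm. I follow the arc, first half first.

```bash
python3 -m jog '[[-1,-0.0055,0,0.002,0],[-1,-0.011,0,0.0045,0],[-1,-0.016,0,0.0075,0],[-1,-0.0205,0,0.0105,0],[-1,-0.0255,0,0.0145,0],[-1,-0.0295,0,0.0185,0],[-1,-0.0335,0,0.0225,0],[-1,-0.037,0,0.0275,0],[-1,-0.037,0,0.0275,0]]'
python3 - <<'E'
from h import *
import cv2
cv2.imwrite("pics/wrist7.png",env.get_image("wrist")[:,:,::-1])
print(env.observe()['ft_force'],env.observe()['position'])
E
```

```text
time_s: 8.5
position: [0.46, -0.1099, 0.1069]
tool_rot: [[-0.0, 0.984, -0.178], [0.002, -0.178, -0.984], [-1.0, -0.0, -0.002]]
ft_force: [-0.3, 6.3, 5.8]
grip_width: 0.0122
[0.0704 6.8409 4.9752] [ 0.46   -0.1097  0.1067]
```

View pics/wrist7.png

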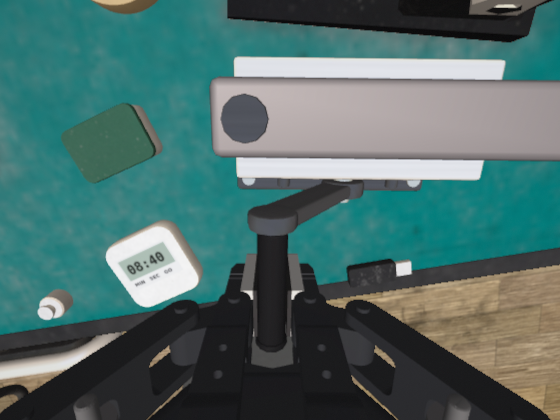

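The bar is still seated between the pads, and the forces are about 6 N. On to the second half.

```bash
python3 -m jog '[[-1,-0.0035,0,0.0045,0],[-1,-0.006,0,0.01,0],[-1,-0.0085,0,0.015,0],[-1,-0.0105,0,0.021,0],[-1,-0.012,0,0.0265,0],[-1,-0.0135,0,0.032,0],[-1,-0.014,0,0.038,0],[-1,-0.0145,0,0.0435,0],[-1,-0.0145,0,0.0435,0],[-1,-0.0145,0,0.0435,0]]'
python3 - <<'E'
from h import *
import cv2
m=env.camera_model("wrist");print(m)
cv2.imwrite("pics/wrist8.png",env.get_image("wrist")[:,:,::-1])
a=env.get_image("top")[:,:,::-1]; cv2.imwrite("pics/top8.png",a)
cv2.imwrite("pics/top8z.png",cv2.resize(a[150:260,120:370],None,fx=3,fy=3,interpolation=cv2.INTER_CUBIC))
print(env.observe()['ft_force'],env.observe()['position'])
E
```

```text
time_s: 9.55
position: [0.4517, -0.1536, 0.1207]
tool_rot: [[-0.002, 0.984, -0.178], [0.0, -0.178, -0.984], [-1.0, -0.002, 0.0]]
ft_force: [-5.5, 0.4, 3.1]
grip_width: 0.0124
{'fx': 304.12196235863826, 'fy': 304.12196235863826, 'cx': 271.76396296059323, 'cy': 210.05305141920024, 'origin': array([ 0.5299, -0.1667,  0.2491]), 'orientation': array([[-0.1769,  0.9363,  0.3033],
       [-0.9842, -0.1686, -0.0536],
       [ 0.0009, -0.308 ,  0.9514]])}
[-5.2066  0.2567  3.256 ] [ 0.4517 -0.1535  0.1207]
```

View pics/wrist8.png

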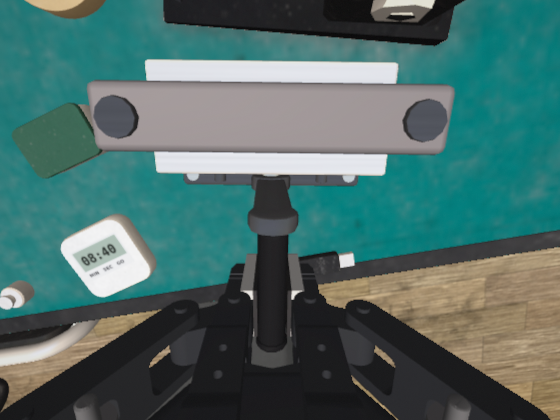

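View pics/top8z.png

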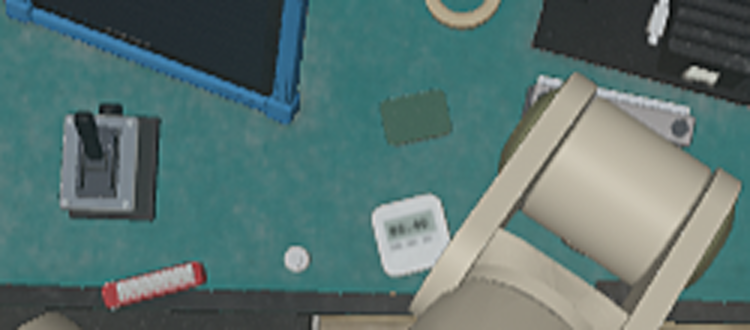

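The lever is upright: its end at (273,220), its foot at (271,182), the mid-point of the base holes at 271 and of the bridge knobs at 270.5 all share one column, so the tilt is under about 2°. The top view shows the toggle still on and the bystanders unmoved. I hold, check that it is still, then hand in.

```bash
python3 -m jog '[[-1,0,0,0,0],[-1,0,0,0,0],[-1,0,0,0,0],[-1,0,0,0,0],[-1,0,0,0,0],[-1,0,0,0,0],[-1,0,0,0,0],[-1,0,0,0,0],[-1,0,0,0,0],[-1,0,0,0,0]]'
python3 - <<'E'
from h import *
import cv2
a=cv2.imread("pics/wrist8.png");b=env.get_image("wrist")[:,:,::-1]
print(cv2.absdiff(a,b.copy()).mean(), env.observe()['position'],env.observe()['qvel'],env.observe()['grip_width'])
t0=cv2.imread("pics/top0.png");t=env.get_image("top")[:,:,::-1].copy()
# bystanders: patch difference vs start
for n,(u,v) in dict(timer=(257,228),tin=(258,188),weight=(219,236),hex=(171,244),tape=(426,195)).items():
    p=t0[v-12:v+12,u-12:u+12]; r=cv2.matchTemplate(t[v-20:v+20,u-20:u+20],p,cv2.TM_CCOEFF_NORMED); print(n,cv2.minMaxLoc(r)[1::2])
E
```

```text
time_s: 10.65
position: [0.4518, -0.1534, 0.1207]
tool_rot: [[-0.002, 0.984, -0.177], [0.0, -0.177, -0.984], [-1.0, -0.002, 0.0]]
ft_force: [-5.6, 0.9, 4.1]
grip_width: 0.0123
0.7135445011337869 [ 0.4518 -0.1534  0.1207] [-0.0566 -0.0707  0.026   0.0186 -0.053  -0.0638] 0.012443338141111355
timer (0.9626179337501526, (8, 8))
tin (0.9956351518630981, (8, 8))
weight (0.999548077583313, (8, 8))
hex (0.9997562766075134, (8, 8))
tape (0.999487042427063, (8, 8))
```

```bash
python3 -c "
from rig import env
print(env.close_job())"
```

```text
the job is handed in; nothing more can be done
None
```

I flipped the isolator's toggle to on first. Then I took the crank lever by its grip and turned it straight up, and handed the job in at about 10.8 s with the grip still held. No verdict is reported, so these are my last checks:

- **Toggle:** after the flip its head was at the pixel predicted for "on". It still leaned away in the top view taken with the lever up.
- **Lever:** in the wrist picture its end, its foot and the tester's centre line share one image column, so I put it within about 2° of upright. I did not measure the lift plate's height directly.
- **Hold:** the finger opening held at 12.4 mm and the lever stayed still for over a second. The commanded grip was 50 N. The fingers read slightly under the bar's 14 mm, and about 5.6 N of sideways force remained at the wrist.
- **Bystanders:** the timer, tin, weight, hex keys and tape matched their starting places to the pixel. I did not run this comparison on the USB stick, though nothing went near it.

No check failed. The views disagreed by up to about 5 mm on the isolator and 3° on the tester's yaw, so I used values in between.

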